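Drop a solder stencil over its locating pins and lock it

TASK

The solder-paste stencil has been laid askew on the printing jig, riding up on the two brass locating pins. Push it along the base, without picking it up and with the jig's side fence as a guide, until both of its holes drop over the pins and it lies flat. Then swing the keeper arm by its red knob all the way round over the end of the stencil, so that it is locked down, and leave the bottle, the solder reel and the yellow circuit board round the jig where they are.

Things in the scene. Friction and masses are not known exactly. Their poses are not given: they have to be found in the camera images.
- jig: Black base plate fixed to the bench; z up. Origin on the bench under where the seated stencil's centre belongs; base x -137..+133, y -100..+80 mm, top (deck) 22 mm above the bench. x = the way the stencil must slide, roughly to the robot's right (world -y, turned 7 to 21 degrees away from the robot); y points away from the robot. Only the pins stop the slide.
- fence (a point): Middle of the fence's inner face, at deck height (jig x = -22, y = +60 mm): an aluminium bar on the deck's far (+y) side, 14 mm high, from jig x = -122 to +78 mm. With the stencil's straight +y edge along it the holes are in line with the pins.
- stencil: Loose aluminium plate with grey foil, 0.2-0.33 kg, x 170, y 120, 4 mm thick. Origin: centre of its underside; seated, it has the jig's axes and lies 22 mm above the jig's origin. Starts 25-45 mm short of its place along jig x, 8-25 mm off the fence, up to 0.1 rad askew; its -x end rests on the deck, the rest on the pin tips (tilt 0.05 rad). Falls flat by itself when the holes meet the pins; push slowly (20 mm/s).
- flange_end (a point): Middle of the outer face of the upturned flange along the stencil's whole -x end (stencil x = -85, y = 0, 10 mm above the underside); flange 3 mm thick, 120 mm long, its top 18 mm above the underside. Push here towards +x; a few newtons slide it. The +x end is a plain edge.
- flange_side (a point): Middle of the outer face of the upturned flange along the stencil's -y side (stencil x = -20, y = -60 mm, 10 mm above the underside); flange 3 mm thick, 130 mm long, its top 18 mm above the underside. Push here towards the fence. The +y side is a plain edge.
- pin_a (a point): Foot, at deck height, of the brass pin nearer the fence (jig x = +25, y = +46 mm); pin 8 mm thick and 7 mm high, upper half tapering to 4 mm.
- pin_b (a point): Foot, at deck height, of the brass pin farther from the fence (jig x = +25, y = -46 mm); same size as pin_a.
- keeper (a joint): Level aluminium arm, 18 mm wide, 27.5 to 35.5 mm above the bench, on an upright pivot at jig x = +110, y = 0. It just clears a seated stencil's top (26 mm); one still riding high near its place blocks it. Rad: 0 = points to jig -y (open), grows clockwise from above, 1.571 = points to jig -x over the stencil (home, at its stop). Starts at 0 to 0.45; light friction (1 N at the knob); stays where left.
- keeper_knob (a point): Grip point in the round upright red knob at the keeper's end, 60 mm from the pivot, 53 mm above the bench; knob 16 mm thick, from 36 to 66 mm above the bench.
- hole_a (a point): Centre of the round hole, 11 mm wide, at the plate's underside; stencil x = +25, y = +46 mm. Belongs over pin_a.
- hole_b (a point): Centre of the slot, 11 mm along x and 15 mm along y, at the plate's underside; stencil x = +25, y = -46 mm. Belongs over pin_b.
- flux_bottle: Orange bottle with black cap, 38 mm wide, 83 mm tall, standing behind the jig (the nearer of two alike); origin under its centre. Bystander.
- solder_reel: Reel of solder, 54 mm wide, 40 mm tall, behind the jig; origin under its centre. Bystander.
- board_relay: Yellow circuit board with parts on it, 60 x 85 x 14 mm, lying beyond the keeper's end of the jig; origin under its centre. Bystander.

How it is judged:
By the outcome, as a careful person would: the job done as asked, in the order asked, and still so for the second after the job is handed in, with the robot touching nothing.
It also fails if it takes over 56 s, if anything falls off the work surface, if the arm or the gripper's body presses on something with over 40 N, if the wrist force passes 120 N, or if a joint passes its speed limit or range.

ROBOT

A 7-joint arm with a two-finger parallel gripper is mounted at the origin on a cart in front of the work surface, level with it; the furniture and walls round the work are solid. World frame = base frame: x ahead of the robot, y to its left, z up, the work surface at z = 0. Lengths are in m, angles in rad, forces in N, time in s.
With the tool pointing down it reaches from about 0.35 to 0.9 m from the base axis. Payload 7.2 kg.
Tool frame: the origin (TCP) lies on the mounting face of the last link; the fingertips stand 173 mm ahead of it and the grasp point (between the pads) lies 155 mm ahead of it; z points along the fingers, y is the line along which they close (so a half turn about z gives the same grasp; the last joint's range is limited). The gripper opens to 85 mm and grips with 20 to 120 N. Pads are 22 mm wide; open, the fingers measure 114 mm over their backs; the gripper's body (76 mm by 85 mm) begins 54 mm behind the grasp point. The pads swing forward as they close: fully open they stand 13 mm farther back than shut.
Start: joints at [-1.398, 0.411, -0.013, 1.596, 0.006, 1.134, -0.082], TCP at [0.149, 0.607, 0.405] pointing down, gripper open.
Joint ranges: [-2.95, 2.95], [-0.29, 1.99], [-1.47, 1.44], [0.14, 2.54], [-1.03, 4.17], [0.13, 1.85], [-2.86, 2.86]. Speed limits (rad/s): [2.39, 2.39, 3.01, 3.01, 3.14, 3.14, 3.14].

INTERFACE

Orientations are given as a unit quaternion [x, y, z, w].
In Python, from cell import robot gives the robot as it stands.
- The arm moves only by the shell command python3 -m creep 'ROWS' [FORCE]. ROWS is JSON, a list of rows, each a list of 3 entries, a list of its own where there are three numbers: the shift along the world's x, y, z in m, then the turn, a rotation vector about the world's x, y, z in degrees, then the opening, from -1 (shut) to 1 (fully open). A call has 1 to 8 rows; each row shifts and turns the commanded pose from where the row before left it; what a row does not reach is not made up. A row lasts 1/12 s, in which the tool goes at most 41.7 mm and 7.16 degrees, less where a joint would pass 70% of its speed; a pose out of reach is approached as far as the arm can. A call with a gripper value outside its range is refused whole. The fingers move at their own pace and stop on an object; FORCE is the grip in N (left out, the last holds). Time passes only in rows, so rows that do not move let the fingers close. It gives the time, the measured TCP pose, the force, the opening and the grip force at its end, in the units of the state.
- robot.observe(): the state, without advancing time (a new reading comes with each control period).
- robot.grab_frame(name): name is "scene" or "top"; returns a dict with "img" (384x512x3 uint8, blue, green, red), "z_map" (384x512 float32, m along the optical axis (not along the pixel's ray), 0 where there is no reading), "K" (3x3 intrinsics, pixels), "world_from_camera" (4x4, takes a point from camera to world coordinates). Camera axes: x right, y down, z forward; pixel columns grow to the right and rows downward; lengths in m; the calibration is good to about 2 mm. A picture is of the moment at which its call begins.
- robot.job_done(): hands the job in; it is judged then, once.
Trained networks look in the newest picture that a camera, given by its name, has taken for a name from the list of things; names that differ only in an ending like _2 or _b are one class to them, and where a whole thing is asked for, a point or a joint stands for the part that bears it (a point fixed in the world has none). Each returns a list of dicts, best first, with "p" (0 to 1); they miss things now and then, are a little off and sometimes report something else, mostly with a low value. They report only what shows in the picture. A call takes as long as a camera call.
- robot.trace(label, camera): "region" (384x512 bool, what is visible of it) and "point" ([column, row] in pixels, amid what is visible of it).
- robot.landmark_of(label, camera): "point" ([column, row] in pixels: a listed point, or the origin of a listed thing).
The state is a dict: "t": time; "joints": joint angles; "joint_vel": joint speeds; "joint_efforts": joint torques, N m; "tcp_pos": TCP position; "ee_rot": TCP orientation; "force": force on the tool from outside, world axes, zero at the start; "ft_torque": the same for the moment, N m; "gripper_width": finger opening in m; "gripper_force": force on a finger pad.
Only numpy, scipy, OpenCV 4.12 (cv2) and the standard library are available. Lean on these libraries where they do the work, as an engineer would, in place of code of your own. Each camera call takes 0.05 s, during which the arm holds its last target. There are 200 camera calls.

## Working session

There is one attempt and no reset: what is moved stays moved. The work goes in short steps, Python scripts to look and compute and a shell command to move; the robot and the scene stay as the last step left them, time stands still between calls to the robot, and variables do not carry over. Pictures are saved under pics/ and viewed, at most 10 in all, crops included, and the job is handed in when it is done.

```bash
mkdir -p pics; cat > h.py <<'E'
import numpy as np, cv2
from cell import robot
def px2w(f,p,z=None):
    K=f["K"];T=f["world_from_camera"];u,v=p
    d=np.linalg.inv(K)@np.array([u,v,1.0])
    if z is None:
        r=f["z_map"][int(round(v))-1:int(round(v))+2,int(round(u))-1:int(round(u))+2];r=r[r>0]
        if len(r)==0:return None
        return (T@np.append(d*np.median(r),1))[:3]
    D=T[:3,:3]@d;o=T[:3,3];return o+D*(z-o[2])/D[2]
def w2px(f,w):
    c=np.linalg.inv(f["world_from_camera"])@np.append(w,1);q=f["K"]@c[:3];return q[:2]/q[2]
E
python3 - <<'E'
from h import *
np.set_printoptions(precision=4,suppress=True)
Z=dict(fence=.022,flange_end=.032,flange_side=.034,pin_a=.022,pin_b=.022,keeper_knob=.053,hole_a=.025,hole_b=.025,jig=0,stencil=.024,flux_bottle=0,solder_reel=0,board_relay=0,keeper=.03)
for c in("top","scene"):
    f=robot.grab_frame(c);cv2.imwrite(f"pics/{c}0.png",f["img"])
    print(c,f["world_from_camera"][:3,3])
    for n,z in Z.items():
        for d in robot.landmark_of(n,c)[:2]:
            print(n,round(d["p"],2),np.round(d["point"]),px2w(f,d["point"],z),px2w(f,d["point"]))
print(robot.observe())
E
```

```text
top [ 0.5026 -0.207   1.1469]
fence 0.86 [242. 176.] [ 0.6499 -0.1834  0.022 ] [ 0.648  -0.1837  0.0364]
fence 0.41 [265. 217.] [ 0.548  -0.2375  0.022 ] [ 0.548  -0.2375  0.0235]
flange_end 0.82 [217. 215.] [ 0.5548 -0.1218  0.032 ] [ 0.5544 -0.1225  0.0404]
flange_side 0.91 [252. 227.] [ 0.5251 -0.2058  0.034 ] [ 0.5252 -0.2058  0.0294]
flange_side 0.54 [279. 210.] [ 0.5649 -0.2721  0.034 ] [ 0.5651 -0.2723  0.0316]
pin_a 0.94 [267. 173.] [ 0.6569 -0.2456  0.022 ] [ 0.6553 -0.2452  0.0336]
pin_a 0.72 [281. 210.] [ 0.566 -0.278  0.022] [ 0.5654 -0.2773  0.033 ]
pin_b 0.94 [267. 173.] [ 0.6569 -0.2456  0.022 ] [ 0.6553 -0.2452  0.0336]
pin_b 0.72 [281. 210.] [ 0.566 -0.278  0.022] [ 0.5654 -0.2773  0.033 ]
keeper_knob 0.63 [311. 199.] [ 0.5874 -0.3474  0.053 ] [ 0.5886 -0.3495  0.0368]
hole_a 0.72 [251. 183.] [ 0.633 -0.207  0.025] [ 0.6331 -0.207   0.024 ]
hole_a 0.61 [264. 214.] [ 0.5559 -0.2371  0.025 ] [ 0.556  -0.2372  0.0231]
hole_b 0.72 [251. 183.] [ 0.633 -0.207  0.025] [ 0.6331 -0.207   0.024 ]
hole_b 0.61 [264. 214.] [ 0.5559 -0.2371  0.025 ] [ 0.556  -0.2372  0.0231]
stencil 0.77 [253. 205.] [ 0.5785 -0.2108  0.024 ] [ 0.578  -0.2108  0.0315]
flux_bottle 0.52 [211. 157.] [ 0.7028 -0.1058  0.    ] [ 0.6909 -0.1118  0.0682]
solder_reel 0.61 [161. 159.] [0.701  0.0202 0.    ] [ 0.675  -0.0095  0.15  ]
solder_reel 0.36 [335. 170.] [ 0.6633 -0.4186  0.    ] [ 0.6628 -0.4178  0.004 ]
board_relay 0.8 [335. 173.] [ 0.657  -0.4181  0.    ] [ 0.656  -0.4167  0.0071]
board_relay 0.58 [213. 159.] [ 0.6984 -0.1113  0.    ] [ 0.689  -0.1159  0.0552]Traceback (most recent call last):
  File "<stdin>", line 8, in <module>
ValueError: it knows: board_relay, fence, flange_end, flange_side, flux_bottle, hole, jig, keeper_knob, pin, solder_reel, stencil
```

```bash
python3 - <<'E'
from h import *
np.set_printoptions(precision=4,suppress=True)
f=robot.grab_frame("top")
cv2.imwrite("pics/topc.png",cv2.resize(f["img"][110:280,130:380],(800,544),interpolation=cv2.INTER_CUBIC))
Z=dict(fence=.022,flange_end=.032,flange_side=.034,pin_a=.022,keeper_knob=.053,hole_a=.025,jig=0,stencil=.024,flux_bottle=0,solder_reel=0,board_relay=0)
f=robot.grab_frame("scene");cv2.imwrite("pics/scene0.png",f["img"])
print(f["world_from_camera"][:3,3])
for n,z in Z.items():
        for d in robot.landmark_of(n,"scene")[:2]:
            print(n,round(d["p"],2),np.round(d["point"]),px2w(f,d["point"],z),px2w(f,d["point"]))
o=robot.observe();print(o["t"],o["tcp_pos"],o["ee_rot"],o["gripper_width"])
E
```

```text
[0.192  0.2015 0.6844]
fence 0.66 [231. 204.] [ 0.6496 -0.189   0.022 ] [ 0.6428 -0.1832  0.0317]
flange_end 0.72 [236. 241.] [ 0.5575 -0.1188  0.032 ] [ 0.5549 -0.1165  0.0367]
flange_end 0.54 [291. 166.] [ 0.6365 -0.3784  0.032 ] [ 0.6539 -0.4011  0.0065]
flange_side 0.8 [275. 226.] [ 0.5268 -0.2066  0.034 ] [ 0.5234 -0.2024  0.0407]
pin_a 0.94 [246. 190.] [ 0.658  -0.2438  0.022 ] [ 0.6505 -0.2367  0.0326]
pin_a 0.92 [280. 207.] [ 0.5645 -0.2627  0.022 ] [ 0.5596 -0.2566  0.0306]
keeper_knob 0.64 [300. 176.] [ 0.5825 -0.3509  0.053 ] [ 0.5762 -0.342   0.0631]
hole_a 0.87 [276. 216.] [ 0.5511 -0.2345  0.025 ] [ 0.5478 -0.2306  0.0309]
hole_a 0.72 [240. 200.] [ 0.642  -0.2095  0.025 ] [ 0.6396 -0.2072  0.0286]
jig 0.25 [189. 216.] [ 0.703  -0.1055  0.    ] [ 0.6877 -0.0963  0.0205]
stencil 0.66 [250. 216.] [ 0.5904 -0.1932  0.024 ] [ 0.5869 -0.1897  0.0298]
flux_bottle 0.76 [188. 216.] [ 0.7051 -0.1037  0.    ] [ 0.6897 -0.0945  0.0206]
solder_reel 0.76 [139. 244.] [0.7139 0.0236 0.    ] [0.6831 0.034  0.0403]
board_relay 0.56 [293. 167.] [ 0.651  -0.4066  0.    ] [ 0.6476 -0.4021  0.0051]
board_relay 0.42 [301. 178.] [ 0.6103 -0.3927  0.    ] [ 0.5748 -0.3423  0.0581]
1.35 [0.1491 0.607  0.4047] [ 0.1201  0.9928  0.     -0.    ] 0.08512256995360153
```

View pics/topc.png

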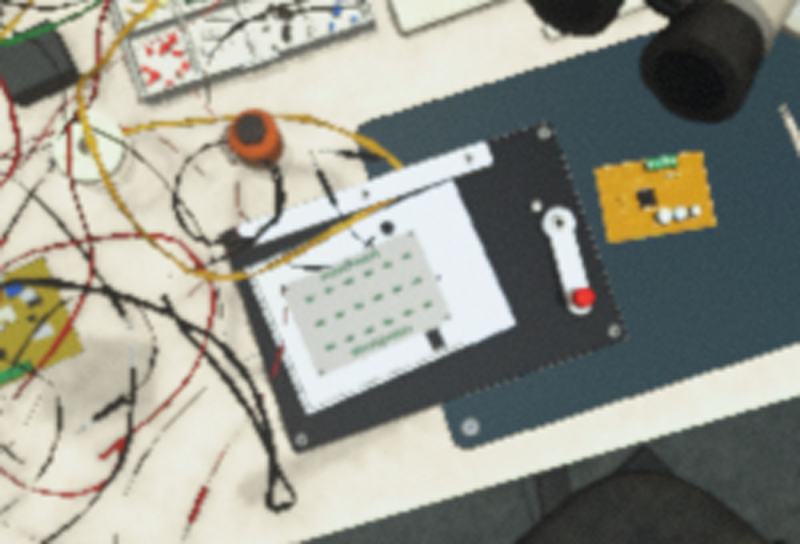

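View pics/scene0.png

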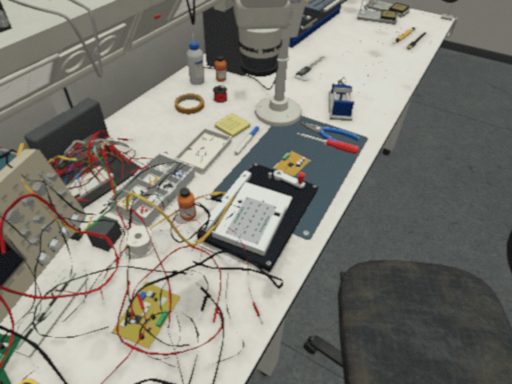

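The top crop shows the jig turned about 16°, with the fence from (240,225) to (490,150), the holes at (387,228) and (435,338), the keeper pivot at (558,222) and the knob at (583,297). Corners of the base are at about (550,122), (627,338) and (297,453). Yellow and black wires lie over the left part of the jig.

```bash
cat >> h.py <<'E'
def fit(J,W):
    J=np.array(J,float);W=np.array(W,float);a=J.mean(0);b=W.mean(0)
    U,_,V=np.linalg.svd((J-a).T@(W-b));R=V.T@np.diag([1,np.linalg.det(V.T@U.T)])@U.T
    return R,b-R@a,W-(J@R.T+b-R@a)
E
python3 - <<'E'
from h import *
np.set_printoptions(precision=4,suppress=True)
f=robot.grab_frame("top")
c=lambda x,y,z:px2w(f,(130+x/3.2-.34,110+y/3.2-.34),z)[:2]
J=[[.133,.08],[.133,-.1],[-.137,-.1],[.11,0],[-.022,.06],[.078,.06+.007]]
W=[c(551,122,.022),c(627,338,.022),c(297,453,.022),c(558,222,.036),[.6497,-.186],c(490,152,.036)]
R,t,e=fit(J,W);print("jig",t,np.degrees(np.arctan2(R[1,0],R[0,0])),"\n",e)
S=[[.025,.046],[.025,-.046],[.085,-.06],[-.085,-.06],[-.085,0],[-.02,-.06]]
Ws=[c(387,228,.029),c(435,338,.029),c(515,325,.031),c(308,412,.040),[.556,-.121],[.526,-.206]]
R2,t2,e2=fit(S,Ws);print("st",t2,np.degrees(np.arctan2(R2[1,0],R2[0,0])),"\n",e2)
print("stencil in jig",R.T@(t2-t))
k=c(583,297,.066);print("knob",k,R.T@(k-t))
# height map round jig
T=f["world_from_camera"];v,u=np.mgrid[0:384,0:512];z=f["z_map"]
P=np.stack([(u-f["K"][0,2])/f["K"][0,0]*z,(v-f["K"][1,2])/f["K"][1,1]*z,z],-1)@T[:3,:3].T+T[:3,3]
q=(P[...,:2]-t)@R
m=(z>0)&(P[...,2]>.045)&(np.abs(q[...,0])<.3)&(np.abs(q[...,1])<.25)
H=np.zeros((384,512,3),np.uint8);h=np.clip(P[...,2]*1000,0,255).astype(np.uint8)
H=cv2.applyColorMap(np.clip(h.astype(int)*2,0,255).astype(np.uint8),cv2.COLORMAP_JET)
cv2.imwrite("pics/hm.png",cv2.resize(H[90:290,90:390],(800,533),interpolation=cv2.INTER_NEAREST))
E
```

```text
jig [ 0.6031 -0.2303] -71.82290014995667 
 [[-0.0025 -0.002 ]
 [ 0.0003  0.0013]
 [ 0.0028 -0.0024]
 [ 0.0009 -0.0002]
 [-0.0036  0.0047]
 [ 0.0021 -0.0013]]
st [ 0.5866 -0.2001] -68.27441800621288 
 [[-0.0013  0.0012]
 [-0.0005  0.0005]
 [-0.0012  0.0007]
 [-0.0005 -0.0002]
 [ 0.0009  0.0001]
 [ 0.0026 -0.0023]]
stencil in jig [-0.0339 -0.0063]
knob [ 0.5788 -0.3482] [ 0.1045 -0.0599]
```

View pics/hm.png

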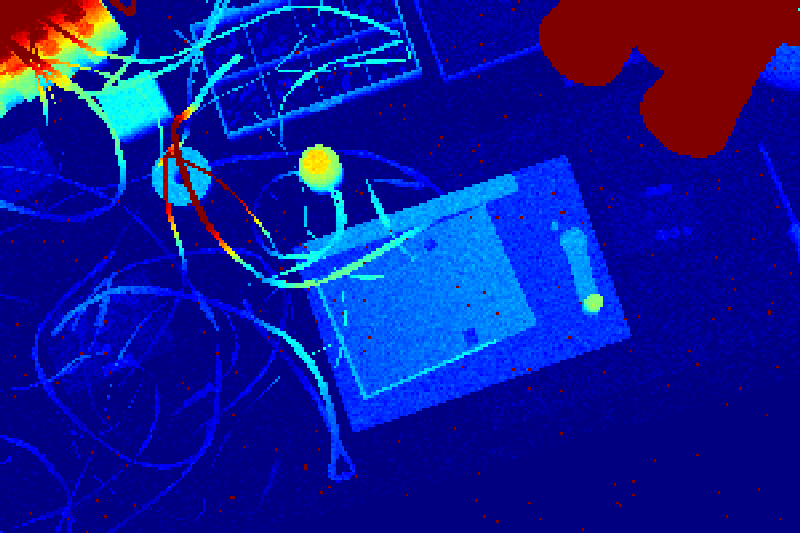

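The height map shows the jig and stencil clearly. The bottle is about 83 mm high and the wires rise to 50–80 mm at the jig's left. The jig is at (0.603, -0.230), turned 18.2°. The stencil is at jig (-34, -6) mm, askew by +3.5°. I'm going in with the fingers shut.

```bash
python3 -m creep '[[[0.03,-0.025,0],[0,0,4],-1],[[0.03,-0.025,0],[0,0,4],-1],[[0.03,-0.025,0],[0,0,4],-1],[[0.03,-0.025,0],[0,0,4],-1],[[0.03,-0.025,0],[0,0,4],-1],[[0.03,-0.025,0],[0,0,4],-1],[[0.03,-0.025,0],[0,0,4],-1],[[0.03,-0.025,0],[0,0,4],-1]]'
python3 -m creep '[[[0.0075,-0.04,0],[0,0,0],-1],[[0.0075,-0.04,0],[0,0,0],-1],[[0.0075,-0.04,0],[0,0,0],-1],[[0.0075,-0.04,0],[0,0,0],-1],[[0.0075,-0.04,0],[0,0,0],-1],[[0.0075,-0.04,0],[0,0,0],-1],[[0.0075,-0.04,0],[0,0,0],-1],[[0.0075,-0.04,0],[0,0,0],-1]]'
python3 -m creep '[[[0.006,-0.0375,0],[0,0,0],-1],[[0.006,-0.0375,0],[0,0,0],-1],[[0.006,-0.0375,0],[0,0,0],-1],[[0.006,-0.0375,0],[0,0,0],-1],[[0.006,-0.0375,0],[0,0,0],-1],[[0.006,-0.0375,0],[0,0,0],-1],[[0.006,-0.0375,0],[0,0,0],-1],[[0.006,-0.0375,0],[0,0,0],-1]]'
```

```text
t: 2.07
tcp_pos: [0.3903, 0.4055, 0.405]
ee_rot: [-0.16, 0.987, 0.0, 0.0]
force: [0.4, 0.8, -0.0]
gripper_width: 0.0
gripper_force: 0.0
t: 2.73
tcp_pos: [0.4489, 0.0849, 0.4051]
ee_rot: [-0.158, 0.987, 0.0, 0.0]
force: [0.3, -0.3, -0.6]
gripper_width: -0.0002
gripper_force: 0.0
t: 3.4
tcp_pos: [0.497, -0.2149, 0.405]
ee_rot: [-0.158, 0.987, -0.0, 0.0]
force: [1.3, -0.5, 0.4]
gripper_width: 0.0001
gripper_force: 0.0
```

```bash
python3 -m creep '[[[0,0,-0.035],[0,0,0],-1],[[0,0,-0.035],[0,0,0],-1],[[0,0,-0.035],[0,0,0],-1],[[0,0,-0.035],[0,0,0],-1],[[0,0,-0.035],[0,0,0],-1],[[0,0,-0.02],[0,0,0],-1],[[0,0,-0.007],[0,0,0],-1],[[0,0,0],[0,0,0],-1]]'
python3 - <<'E'
from h import *
f=robot.grab_frame("top");cv2.imwrite("pics/t1.png",cv2.resize(f["img"][110:280,130:380],(800,544),interpolation=cv2.INTER_CUBIC))
E
```

```text
t: 4.07
tcp_pos: [0.4966, -0.2129, 0.2012]
ee_rot: [-0.158, 0.987, 0.001, -0.001]
force: [-0.4, -0.6, 0.7]
gripper_width: -0.0002
gripper_force: 0.0
```

View pics/t1.png

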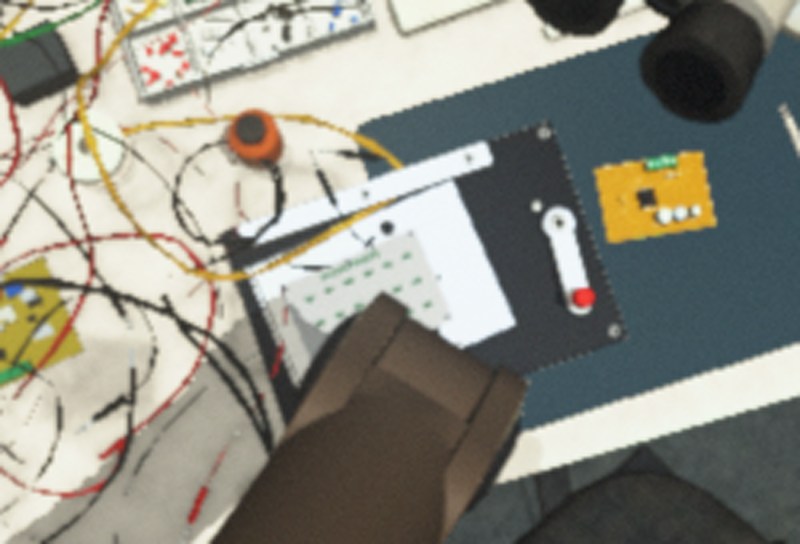

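The gripper stands at the near edge of the stencil, covering (290–520, 300–540). The stencil hasn't moved. I'll push it towards the fence.

```bash
python3 -m creep '[[[0.0038,0.0012,0],[0,0,0],-1],[[0.0038,0.0012,0],[0,0,0],-1],[[0.0028,0.001,0],[0,0,0],-1],[[0.0016,0.0005,0],[0,0,0],-1],[[0.0016,0.0005,0],[0,0,0],-1],[[0.0016,0.0005,0],[0,0,0],-1],[[0.0016,0.0005,0],[0,0,0],-1]]'
python3 -m creep '[[[0.0016,0.0005,0],[0,0,0],-1],[[0.0016,0.0005,0],[0,0,0],-1],[[0.0016,0.0005,0],[0,0,0],-1],[[0.0016,0.0005,0],[0,0,0],-1]]'
```

```text
t: 4.7
tcp_pos: [0.5136, -0.2078, 0.2028]
ee_rot: [-0.158, 0.987, 0.0, -0.0]
force: [-2.4, -0.4, 2.9]
gripper_width: 0.0004
gripper_force: 1.2
t: 5.03
tcp_pos: [0.5199, -0.2054, 0.2025]
ee_rot: [-0.158, 0.987, 0.0, -0.001]
force: [-5.6, -0.1, 3.6]
gripper_width: 0.0001
gripper_force: 2.7
```

```bash
python3 -m creep '[[[0.0016,0.0005,0],[0,0,0],-1],[[0.0016,0.0005,0],[0,0,0],-1],[[0.0016,0.0005,0],[0,0,0],-1]]'
python3 -m creep '[[[0.0016,0.0005,0],[0,0,0],-1],[[0.0016,0.0005,0],[0,0,0],-1]]'
python3 - <<'E'
from h import *
f=robot.grab_frame("top");cv2.imwrite("pics/t2.png",cv2.resize(f["img"][110:280,130:380],(800,544),interpolation=cv2.INTER_CUBIC))
E
```

```text
t: 5.28
tcp_pos: [0.5218, -0.2051, 0.2022]
ee_rot: [-0.157, 0.988, 0.001, -0.004]
force: [-20.8, -3.1, 16.6]
gripper_width: 0.0
gripper_force: 10.4
t: 5.45
tcp_pos: [0.5227, -0.2051, 0.2021]
ee_rot: [-0.157, 0.988, 0.002, -0.006]
force: [-31.1, -4.1, 23.8]
gripper_width: 0.0002
gripper_force: 15.1
```

View pics/t2.png

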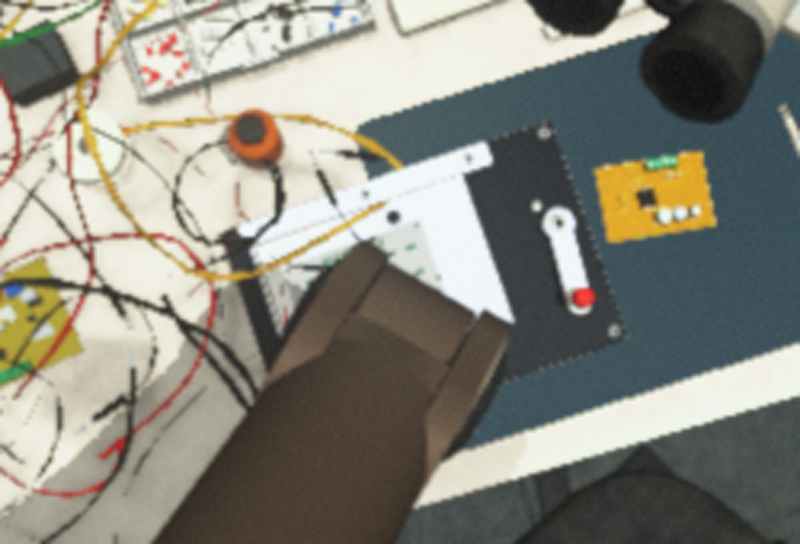

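The stencil now lies flush along the fence, with hole a at (393,216). I'll back off, lift, and go to the end flange.

```bash
python3 -m creep '[[[-0.004,-0.0013,0],[0,0,0],-1],[[-0.01,-0.0033,0],[0,0,0],-1],[[0,0,0.035],[0,0,0],-1],[[0,0,0.04],[0,0,0],-1],[[0,0,0.035],[0,0,0],-1]]'
python3 -m creep '[[[0.012,0.03,0],[0,0,0],-1],[[0.015,0.035,0],[0,0,0],-1],[[0.015,0.035,0],[0,0,0],-1],[[0.007,0.012,0],[0,0,0],-1],[[0,0,0],[0,0,0],-1]]'
python3 - <<'E'
from h import *
f=robot.grab_frame("top");cv2.imwrite("pics/t3.png",cv2.resize(f["img"][110:280,130:380],(800,544),interpolation=cv2.INTER_CUBIC))
for n in("flange_end","hole"):
  for d in robot.landmark_of(n,"top")[:3]:print(n,d["p"],d["point"],px2w(f,d["point"],.03))
E
```

```text
t: 5.92
tcp_pos: [0.5144, -0.208, 0.3143]
ee_rot: [-0.158, 0.987, -0.0, 0.0]
force: [1.3, -0.8, -0.8]
gripper_width: 0.0
gripper_force: 0.0
t: 6.33
tcp_pos: [0.5654, -0.0907, 0.3127]
ee_rot: [-0.162, 0.987, 0.001, 0.002]
force: [0.2, -0.3, 0.3]
gripper_width: 0.0002
gripper_force: 0.0
flange_end 0.66 [214.4, 209.5] [ 0.56907315 -0.11604437  0.03      ]
hole 0.95 [263.7, 213.2] [ 0.55767987 -0.23532018  0.03      ]
hole 0.81 [251.0, 179.5] [ 0.64054234 -0.20617338  0.03      ]
```

View pics/t3.png

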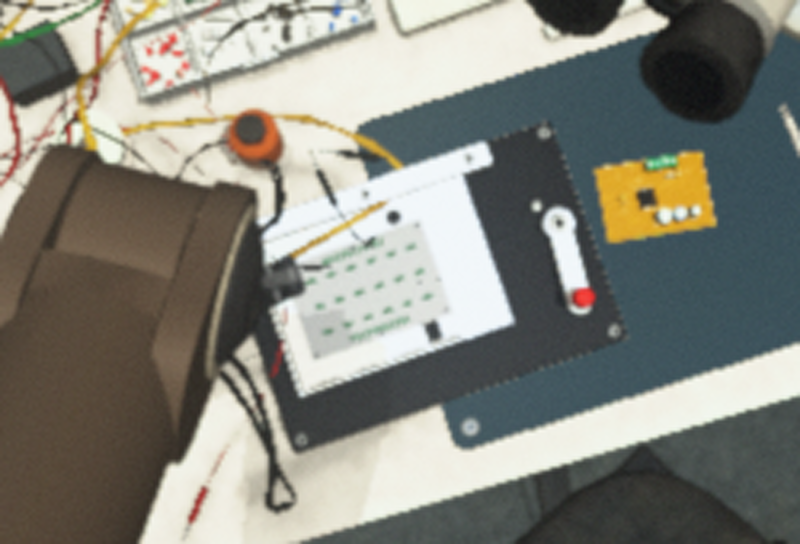

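The view shows both holes clear at (394,217) and (433,331). The stencil is about 35 mm short of its place and against the fence. The gripper is left of the end flange, with a gap of about 10 mm.

```bash
python3 -m creep '[[[-0.0076,-0.0025,-0.02],[0,0,0],-1],[[0,0,-0.03],[0,0,0],-1],[[0,0,-0.03],[0,0,0],-1],[[0,0,-0.02],[0,0,0],-1],[[0,0,-0.01],[0,0,0],-1],[[0,0,0],[0,0,0],-1]]'
python3 -m creep '[[[0.0012,-0.0034,0],[0,0,0],-1],[[0.0007,-0.0016,0],[0,0,0],-1],[[0.0006,-0.0016,0],[0,0,0],-1],[[0.0006,-0.0016,0],[0,0,0],-1],[[0.0006,-0.0016,0],[0,0,0],-1]]'
```

```text
t: 6.98
tcp_pos: [0.5544, -0.0997, 0.2008]
ee_rot: [-0.157, 0.988, 0.0, -0.002]
force: [0.0, 0.6, 0.4]
gripper_width: 0.0003
gripper_force: 0.0
t: 7.4
tcp_pos: [0.5597, -0.1074, 0.2038]
ee_rot: [-0.158, 0.987, 0.001, 0.001]
force: [-2.9, 7.0, 8.8]
gripper_width: -0.0002
gripper_force: 5.1
```

```bash
python3 -m creep '[[[-0.002,0.006,0],[0,0,0],-1],[[0,0,-0.006],[0,0,0],-1],[[0,0,0],[0,0,0],-1]]'
python3 -m creep '[[[0.0006,-0.0016,0],[0,0,0],-1],[[0.0006,-0.0016,0],[0,0,0],-1],[[0.0006,-0.0016,0],[0,0,0],-1],[[0.0006,-0.0016,0],[0,0,0],-1],[[0.0006,-0.0016,0],[0,0,0],-1],[[0.0006,-0.0016,0],[0,0,0],-1]]'
```

```text
t: 7.65
tcp_pos: [0.5571, -0.1016, 0.196]
ee_rot: [-0.159, 0.987, 0.0, -0.0]
force: [-0.6, -0.2, -0.0]
gripper_width: -0.0001
gripper_force: 0.0
t: 8.15
tcp_pos: [0.5607, -0.1116, 0.1965]
ee_rot: [-0.158, 0.987, 0.0, -0.0]
force: [-1.1, 2.4, 0.3]
gripper_width: -0.0002
gripper_force: 1.3
```

```bash
python3 -m creep '[[[0.0006,-0.0016,0],[0,0,0],-1],[[0.0006,-0.0016,0],[0,0,0],-1],[[0.0006,-0.0016,0],[0,0,0],-1],[[0.0006,-0.0016,0],[0,0,0],-1],[[0.0006,-0.0016,0],[0,0,0],-1],[[0.0006,-0.0016,0],[0,0,0],-1],[[0.0006,-0.0016,0],[0,0,0],-1],[[0.0006,-0.0016,0],[0,0,0],-1]]'
cat > ck.py <<'E'
from h import *
t=np.array([.6031,-.2303]);a=np.radians(-71.8);R=np.array([[np.cos(a),-np.sin(a)],[np.sin(a),np.cos(a)]])
f=robot.grab_frame("top")
for n,z in(("hole",.028),("flange_end",.034),("flange_side",.034),("keeper_knob",.053)):
  for d in robot.landmark_of(n,"top")[:2]:
    w=px2w(f,d["point"],z);print(n,round(d["p"],2),np.round(w,4),"jig mm",np.round(1000*R.T@(w[:2]-t),1))
p=robot.observe();print("tcp jig",np.round(1000*R.T@(np.array(p["tcp_pos"][:2])-t),1),p["force"])
E
python3 ck.py
```

```text
t: 8.82
tcp_pos: [0.5649, -0.1239, 0.1964]
ee_rot: [-0.158, 0.987, 0.001, -0.001]
force: [-6.0, 5.7, 4.0]
gripper_width: -0.0003
gripper_force: 3.5
hole 0.72 [ 0.6516 -0.2221  0.028 ] jig mm [ 7.3 48.6]
hole 0.65 [ 0.5599 -0.2512  0.028 ] jig mm [  6.4 -47.6]
flange_end 0.65 [ 0.5721 -0.135   0.034 ] jig mm [-100.2    0.3]
flange_end 0.18 [ 0.5364 -0.2164  0.034 ] jig mm [-34. -59.]
flange_side 0.82 [ 0.5367 -0.2152  0.034 ] jig mm [-35.1 -58.4]
keeper_knob 0.72 [ 0.588  -0.3522  0.053 ] jig mm [111.1 -52.4]
keeper_knob 0.71 [ 0.6552 -0.2372  0.053 ] jig mm [22.8 47.3]
tcp jig [-112.5   -2.9] [-4.2949619   3.37582869  1.63880234]
```

```bash
python3 -m creep '[[[0.0004,-0.0016,0],[0,0,0],-1],[[0.0005,-0.0016,0],[0,0,0],-1],[[0.0005,-0.0016,0],[0,0,0],-1],[[0.0005,-0.0016,0],[0,0,0],-1],[[0.0005,-0.0016,0],[0,0,0],-1],[[0.0005,-0.0016,0],[0,0,0],-1]]'
python3 -m creep '[[[0.0005,-0.0016,0],[0,0,0],-1],[[0.0005,-0.0016,0],[0,0,0],-1]]'
python3 ck.py
```

```text
t: 9.57
tcp_pos: [0.5694, -0.1348, 0.1971]
ee_rot: [-0.158, 0.987, -0.001, 0.001]
force: [0.1, -0.5, 0.9]
gripper_width: 0.0002
gripper_force: 0.0
t: 9.73
tcp_pos: [0.5701, -0.1372, 0.197]
ee_rot: [-0.158, 0.987, 0.0, 0.001]
force: [-0.8, 3.1, 2.1]
gripper_width: 0.0003
gripper_force: 1.5
hole 0.89 [ 0.5707 -0.2709  0.028 ] jig mm [ 28.5 -43.5]
hole 0.62 [ 0.6542 -0.2371  0.028 ] jig mm [22.4 46.5]
flange_end 0.65 [ 0.5806 -0.1455  0.034 ] jig mm [-87.6   5.1]
flange_end 0.43 [ 0.5626 -0.2687  0.034 ] jig mm [ 23.8 -50.5]
flange_side 0.97 [ 0.5421 -0.2334  0.034 ] jig mm [-16.1 -58.9]
keeper_knob 0.54 [ 0.5788 -0.3569  0.053 ] jig mm [112.7 -62.6]
tcp jig [-98.6  -2.7] [-0.10304344  0.41366604  0.57738333]
```

```bash
cat > tilt.py <<'E'
from ck import *
v,u=np.mgrid[0:384,0:512];z=f["z_map"];T=f["world_from_camera"]
P=np.stack([(u-f["K"][0,2])/f["K"][0,0]*z,(v-f["K"][1,2])/f["K"][1,1]*z,z],-1)@T[:3,:3].T+T[:3,3]
q=(P[...,:2]-t)@R
for n,(x,y) in dict(p=(.07,.03),q=(.07,-.03),r=(0,.03),s=(0,-.03),l=(-.06,.03),m=(-.06,-.03),deck=(.1,.05),deck2=(.0,-.085),k=(.11,0)).items():
    m=(z>0)&(abs(q[...,0]-x)<.012)&(abs(q[...,1]-y)<.012);print(n,x,y,np.round(1000*np.median(P[m][:,2]),1),m.sum())
cv2.imwrite("pics/t%d.png"%(robot.observe()["t"]*100),cv2.resize(f["img"][150:250,190:340],(780,520),interpolation=cv2.INTER_CUBIC))
E
python3 tilt.py|tail -9; ls pics
```

```text
p 0.07 0.03 26.1 96
q 0.07 -0.03 26.7 95
r 0 0.03 26.6 95
s 0 -0.03 26.4 97
l -0.06 0.03 392.3 34
m -0.06 -0.03 407.8 316
deck 0.1 0.05 486.6 342
deck2 0.0 -0.085 22.0 97
k 0.11 0 462.8 215
hm.png
scene0.png
t1.png
t1023.png
t2.png
t3.png
top0.png
topc.png
```

The plate reads a level 26.1–26.7 mm at all four visible points and the deck reads 22.0 mm, so the stencil is seated. I'll withdraw and go to the knob.

```bash
python3 -m creep '[[[-0.003,0.01,0],[0,0,0],-1],[[0,0,0.035],[0,0,0],-1],[[0,0,0.04],[0,0,0],-1],[[0,0,0.035],[0,0,0],-1],[[-0.01,-0.039,0],[0,0,0],-0.1],[[-0.01,-0.039,0],[0,0,0],-0.1],[[0,-0.04,0],[0,0,0],-0.1],[[0.005,-0.04,0],[0,0,0],-0.1]]' 20
python3 -m creep '[[[0.012,-0.035,0],[0,0,0],-0.1],[[0.015,-0.027,0],[0,0,0],-0.1],[[0,0,0],[0,0,0],-0.1]]'
python3 tilt.py
python3 - <<'E'
from h import *
f=robot.grab_frame("top")
for p in((345,125),(315,112),(330,140)):print(px2w(f,p))
E
ls -t pics|head -1
```

```text
t: 10.9
tcp_pos: [0.5505, -0.2859, 0.3073]
ee_rot: [-0.159, 0.987, 0.0, 0.0]
force: [0.8, -0.7, 0.1]
gripper_width: 0.0385
gripper_force: 0.0
t: 11.15
tcp_pos: [0.5788, -0.3526, 0.3066]
ee_rot: [-0.156, 0.988, -0.002, 0.0]
force: [-0.5, 0.1, 0.5]
gripper_width: 0.0384
gripper_force: 0.0
hole 0.91 [ 0.6532 -0.2392  0.028 ] jig mm [24.1 44.8]
hole 0.63 [ 0.5683 -0.2679  0.028 ] jig mm [ 24.9 -44.8]
flange_end 0.57 [ 0.578  -0.1542  0.034 ] jig mm [-80.2  -0.1]
flange_side 0.88 [ 0.5379 -0.2369  0.034 ] jig mm [-14. -64.]
flange_side 0.28 [ 0.5832 -0.1487  0.034 ] jig mm [-83.7   6.6]
tcp jig [101.8 -59. ] [ 0.46603776  0.15545148 -0.86410698]
p 0.07 0.03 26.2 94
q 0.07 -0.03 512.0 383
r 0 0.03 27.0 95
s 0 -0.03 26.5 96
l -0.06 0.03 26.8 98
m -0.06 -0.03 26.2 99
deck 0.1 0.05 486.3 334
deck2 0.0 -0.085 575.8 405
k 0.11 0 472.9 266
[ 0.65892744 -0.34312971  0.49825013]
[ 0.68127815 -0.30192522  0.48933555]
[ 0.7400686  -0.40733524  0.0044927 ]
t1140.png
```

```bash
python3 - <<'E'
from h import *
f=robot.grab_frame("scene")
for p in((278,112),(283,70),(262,48),(280,12),(265,8),(300,20),(245,20)):print(p,px2w(f,p))
cv2.imwrite("pics/s4.png",f["img"])
E
```

```text
(278, 112) [ 0.82784374 -0.53593364  0.02491456]
(283, 70) [ 0.83541679 -0.55242275  0.15256859]
(262, 48) [ 0.74510522 -0.37148211  0.30601942]
(280, 12) [ 0.72656605 -0.40115455  0.37934724]
(265, 8) [ 0.74514468 -0.37605973  0.38816038]
(300, 20) [ 0.73176835 -0.47499653  0.34208457]
(245, 20) [ 0.76973824 -0.34417626  0.36543225]
```

View pics/s4.png

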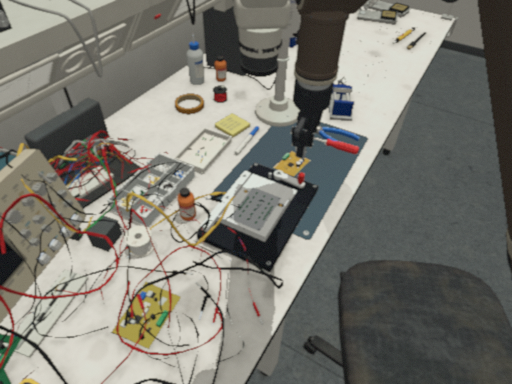

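View pics/t1140.png

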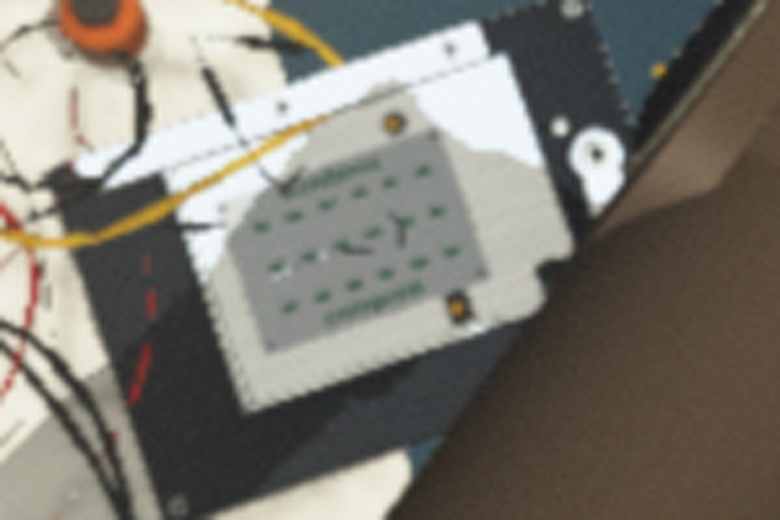

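Brass pins show in both holes, at (393,122) and (457,305), so the stencil is seated. The gripper stands above the red knob in the scene view, and the lamp head is clear at x > 0.72. I'll descend and grip.

```bash
python3 -m creep '[[[0.002,0,-0.03],[0,0,0],-0.1],[[0,0,-0.03],[0,0,0],-0.1],[[0,0,-0.022],[0,0,0],-0.1],[[0,0,-0.011],[0,0,0],-0.1],[[0,0,0],[0,0,0],-0.1]]'
python3 -m creep '[[[0,0,0],[0,0,0],-1],[[0,0,0],[0,0,0],-1],[[0,0,0],[0,0,0],-1],[[0,0,0],[0,0,0],-1]]' 20
```

```text
t: 11.92
tcp_pos: [0.58, -0.3458, 0.2112]
ee_rot: [-0.159, 0.987, 0.001, -0.002]
force: [-0.3, -0.0, 0.5]
gripper_width: 0.0383
gripper_force: 0.0
t: 12.25
tcp_pos: [0.5811, -0.3475, 0.2154]
ee_rot: [-0.158, 0.987, -0.001, 0.001]
force: [-0.4, -0.6, 2.6]
gripper_width: 0.0151
gripper_force: 20.4
```

```bash
python3 -m creep '[[[-0.0009,0.0055,0],[0,0,-5.2],-1],[[-0.0004,0.0055,0],[0,0,-5.2],-1],[[0.0001,0.0055,0],[0,0,-5.2],-1],[[0.0006,0.0055,0],[0,0,-5.2],-1]]'
python3 -m creep '[[[0.0011,0.0054,0],[0,0,-5.2],-1],[[0.0015,0.0052,0],[0,0,-5.2],-1],[[0.002,0.0051,0],[0,0,-5.2],-1],[[0.0025,0.0049,0],[0,0,-5.2],-1]]'
```

```text
t: 12.58
tcp_pos: [0.58, -0.3261, 0.2154]
ee_rot: [0.025, 1.0, -0.001, 0.001]
force: [-0.7, -2.8, 3.4]
gripper_width: 0.0151
gripper_force: 20.5
t: 12.92
tcp_pos: [0.5869, -0.3058, 0.2153]
ee_rot: [0.206, 0.979, -0.001, 0.001]
force: [-2.6, -2.0, 2.6]
gripper_width: 0.0151
gripper_force: 20.7
```

```bash
python3 -m creep '[[[0.003,0.0046,0],[0,0,-5.2],-1],[[0.0033,0.0044,0],[0,0,-5.2],-1],[[0.0037,0.0041,0],[0,0,-5.2],-1],[[0.0041,0.0037,0],[0,0,-5.2],-1]]'
python3 -m creep '[[[0.0044,0.0032,0],[0,0,-5.2],-1],[[0.0047,0.0029,0],[0,0,-5.2],-1],[[0.0051,0.0024,0],[0,0,-5.2],-1],[[0.0052,0.0021,0],[0,0,-5.2],-1]]'
```

```text
t: 13.25
tcp_pos: [0.6008, -0.2894, 0.2153]
ee_rot: [0.379, 0.925, -0.001, 0.001]
force: [-1.5, -3.8, 3.6]
gripper_width: 0.0146
gripper_force: 21.0
t: 13.58
tcp_pos: [0.6201, -0.2789, 0.2153]
ee_rot: [0.54, 0.842, -0.001, 0.001]
force: [-19.3, -9.2, 5.8]
gripper_width: 0.0152
gripper_force: 22.3
```

The arm is at its stop: 21 N along the tangent, at the expected home position. I'll release, lift and check.

```bash
python3 -m creep '[[[0,0,0],[0,0,0],-0.2],[[0,0,0],[0,0,0],-0.2],[[0,0,0],[0,0,0],-0.2],[[0,0,0.01],[0,0,0],-0.2],[[0,0,0.03],[0,0,0],-0.2],[[0,0,0.035],[0,0,0],-0.2],[[0,0,0.035],[0,0,0],-0.2]]'
python3 -m creep '[[[-0.035,0.015,0.005],[0,0,0],-0.2],[[-0.035,0.015,0.005],[0,0,0],-0.2],[[-0.035,0.015,0.005],[0,0,0],-0.2],[[-0.035,0.015,0.005],[0,0,0],-0.2],[[-0.035,0.015,0.005],[0,0,0],-0.2],[[0,0.04,0],[0,0,0],-0.2],[[0,0.04,0],[0,0,0],-0.2],[[0,0.04,0],[0,0,0],-0.2]]'
python3 tilt.py; ls -t pics|head -1
python3 - <<'E'
from h import *
f=robot.grab_frame("scene");cv2.imwrite("pics/s5.png",cv2.resize(f["img"][130:290,120:345],(788,560),interpolation=cv2.INTER_CUBIC))
f=robot.grab_frame("top");cv2.imwrite("pics/end.png",cv2.resize(f["img"][110:280,130:380],(800,544),interpolation=cv2.INTER_CUBIC))
E
```

```text
t: 14.17
tcp_pos: [0.6203, -0.2772, 0.3255]
ee_rot: [0.537, 0.844, -0.0, -0.0]
force: [0.8, -0.2, 1.0]
gripper_width: 0.0343
gripper_force: 0.0
t: 14.83
tcp_pos: [0.4448, -0.0815, 0.3497]
ee_rot: [0.538, 0.843, 0.002, 0.0]
force: [1.4, 0.7, 0.8]
gripper_width: 0.0342
gripper_force: 0.0
hole 0.94 [ 0.6561 -0.231   0.028 ] jig mm [17.2 50.1]
hole 0.67 [ 0.5715 -0.2651  0.028 ] jig mm [ 23.2 -40.9]
flange_end 0.74 [ 0.5853 -0.1497  0.034 ] jig mm [-82.1   8.3]
flange_side 0.84 [ 0.5385 -0.2329  0.034 ] jig mm [-17.7 -62.2]
keeper_knob 0.61 [ 0.6225 -0.2795  0.053 ] jig mm [52.8  3.1]
tcp jig [-189.7 -103.3] [-0.19716972  0.00920852  0.12267724]
p 0.07 0.03 26.0 95
q 0.07 -0.03 26.5 94
r 0 0.03 26.5 97
s 0 -0.03 26.3 97
l -0.06 0.03 26.4 98
m -0.06 -0.03 26.2 99
deck 0.1 0.05 486.4 337
deck2 0.0 -0.085 22.2 96
k 0.11 0 462.3 207
t1508.png
```

View pics/end.png

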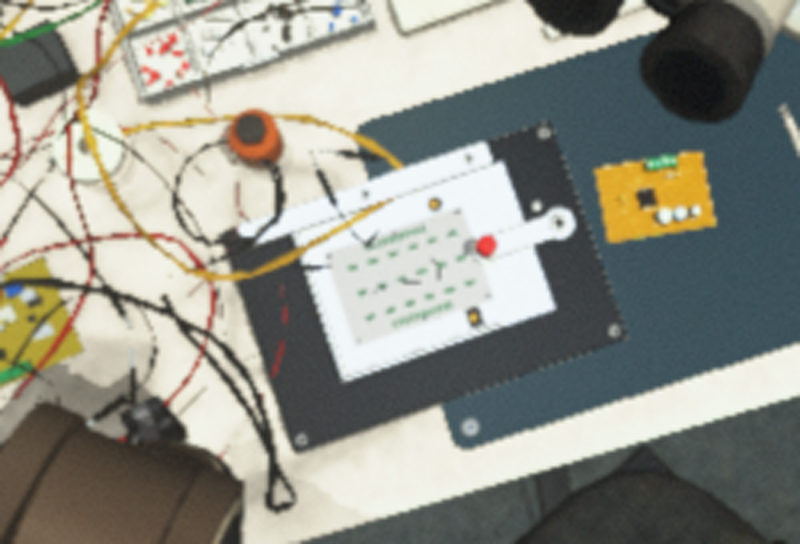

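The keeper points along the fence direction, with its knob at (487,246) and pivot at (560,223). The pins show in both holes, the plate is flat, and the bottle, reel and board haven't moved. I'm handing the job in.

```bash
python3 -c "
from cell import robot
print(robot.job_done())"
```

```text
the job is handed in; nothing more can be done
None
```

The stencil is seated flat over both pins, the keeper is swung round to its stop over the stencil's end, the bottle, reel and board were left untouched, and the job is handed in (about 15 s used).

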